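Reassemble the one-mug coffee maker and hold its tank flap open for filling

ROBOT

A 6-joint arm with a two-finger parallel gripper is mounted at the origin on the work surface; the furniture and walls round the work are solid. World frame = base frame: x ahead of the robot, y to its left, z up, the work surface at z = 0. Lengths are in m, angles in rad, forces in N, time in s.
With the tool pointing down it reaches from about 0.325 to 0.875 m from the base axis. Payload 4.4 kg.
Tool frame: the origin (TCP) lies at the very end of the fingers, on their centre line; the grasp point (between the pads) lies 19 mm behind it; z points along the fingers, y is the line along which they close (so a half turn about z gives the same grasp; the last joint's range is limited). The gripper opens to 85 mm and grips with 20 to 120 N. Pads are 22 mm wide; open, the fingers measure 114 mm over their backs; the gripper's body (76 mm by 85 mm) begins 54 mm behind the grasp point. The pads swing forward as they close: fully open they stand 13 mm farther back than shut.
Start: joints at [0.975, 0.207, 1.542, -0, 1.393, -0.15], TCP at [0.248, 0.519, 0.231] pointing down, gripper open.
Joint ranges: [-2.73, 2.73], [-0.86, 2.22], [0.23, 2.46], [-1.11, 4.25], [0.08, 2.63], [-2.82, 2.82]. Speed limits (rad/s): [2.79, 2.79, 3.14, 3.14, 3.14, 3.14].

INTERFACE

Orientations are given as a unit quaternion [x, y, z, w].
In Python, from station import * gives the robot as it stands. The module is installed in compiled form; this text tells all that it offers.
- The arm moves only by the shell command python3 -m jog 'ROWS' [OPENING] [FORCE]. ROWS is JSON, a list of rows, each an object of numbers: "tx", "ty", "tz": the shift along the world's x, y, z in units of 60 mm (1.0 is 60 mm); "roll": the turn about the world's z in units of 6 degrees (1.0 is 6 degrees). A call has 1 to 12 rows; each row shifts and turns the commanded pose from where the row before left it; what a row does not reach is not made up. A row lasts 1/8 s, in which the tool goes at most 62.5 mm and 10.7 degrees, less where a joint would pass 70% of its speed; a pose out of reach is approached as far as the arm can. A call is refused whole if a number of a shift passes 1 or a number of a turn 1, either way. A call with a gripper value outside its range is refused whole. OPENING is the finger opening in mm, from 0 to 85.4, set as the call begins (- or left out, the last holds). The fingers move at their own pace and stop on an object; FORCE is the grip in N (left out, the last holds). Time passes only in rows, so rows that do not move let the fingers close. It gives the time, the measured TCP pose, the force, the opening and the grip force at its end, in the units of the state.
- get_obs(): the state, without advancing time (a new reading comes with each control period).
- snapshot(name): name is "side" or "top" or "wrist"; returns the picture (480x640x3 uint8, red, green, blue); there is no depth.
- camera_model(name): a dict with "mtx" (3x3 intrinsics, pixels), "R" (3x3) and "t" (3): a world point X has camera coordinates R X + t; the wrist camera has in their place "hand_eye" (4x4, takes a point from camera to tool coordinates, whose origin is the TCP and whose axes are the flange's). Camera axes: x right, y down, z forward; pixel columns grow to the right and rows downward; lengths in m; the calibration is good to about 2 mm. A picture is of the moment at which its call begins: read the wrist's pose just before it. camera_model takes no time and is no camera call.
- close_job(): hands the job in; it is judged then, once.
Trained networks look in the newest picture that a camera, given by its name, has taken for a name from the list of things; names that differ only in an ending like _2 or _b are one class to them, and where a whole thing is asked for, a point or a joint stands for the part that bears it (a point fixed in the world has none). Each returns a list of dicts, best first, with "conf" (0 to 1); they miss things now and then, are a little off and sometimes report something else, mostly with a low value. They report only what shows in the picture. A call takes as long as a camera call.
- cut_out(camera, target): "pixels" (480x640 bool, what is visible of it) and "bbox" ([left, top, right, bottom] in pixels, round what is visible of it).
- place_of(camera, target): "uv" ([column, row] in pixels: a listed point, or the origin of a listed thing).
The state is a dict: "clock": time; "joints": joint angles; "qvel": joint speeds; "joint_torque": joint torques, N m; "ee_pos": TCP position; "orientation": TCP orientation; "ft_force": force on the tool from outside, world axes, zero at the start; "wrist_torque": the same for the moment, N m; "gripper_width": opening from 0.0 (shut) to 1.0 (fully open); "grip_force": force on a finger pad.
Only numpy, scipy, OpenCV 4.12 (cv2) and the standard library are available. Lean on these libraries where they do the work, as an engineer would, in place of code of your own. Each camera call takes 0.05 s, during which the arm holds its last target. There are 200 camera calls.

TASK

The one-mug coffee maker's brewing parts have been washed and stand on the white drying stone: put them back into the round well in its brew head, first the wide basket, then the mesh filter down inside the basket, then the spreader disc with the knob on top of the filter, each upright and fully home. Then take the round finger grip of the water-tank flap, which springs shut by itself, lift the flap open to 60 degrees from shut and finish while still holding it there, so that I can pour in the water for a rinse. Leave everything else on the worktop where it is.

Things in the scene. Friction and masses are not known exactly. Their poses are not given: they have to be found in the camera images.
- coffee_maker: black one-mug coffee maker, 270 mm deep (x), 150 mm wide (y), fixed. Origin: centre of its underside, on the worktop; x to its back, y to its left, z up. Front half: brew head overhanging a mug, its flat deck 160 mm above the worktop with a round well in it. Rear half: water tank, x = +14 to +130 mm, rim 185 mm above the worktop, closed by the flap.
- well (a point): centre of the round well's mouth, level with the deck, 160 mm above the worktop and 75 mm in front of (-x) the maker's origin; axes parallel to the maker's. The well is 62 mm across and 37 mm deep with a bevelled mouth.
- basket: open round steel basket, the widest part, 56 mm tall. Origin: centre of its underside, z up. Wall 58 mm across at the foot, 60 at the rim, 53 inside. A flange 70 mm across, 34 to 38 mm above the origin, rests on the deck when fully home: origin then 34 mm below the deck, wall 22 mm proud of it. Grip across the wall above the flange. About 120 g.
- mesh_filter: narrow open steel cup, wall perforated, 62 mm tall. Origin: centre of its underside, z up. Wall 47 mm across at the foot, 50 at the rim, 43 inside. A flange 60 mm across, 44 to 48 mm above the origin, rests on the basket's rim when fully home: origin then 22 mm below deck level. Grip across the wall above the flange. About 80 g.
- spreader: flat steel disc with small holes, 50 mm across, 4 mm thick; under it a bevelled step 37 mm across, 8 mm tall, that enters the filter's mouth; on it a black knob 16 mm across, 12 to 30 mm above the origin, to grip. Origin: centre of the step's underside, z up. Fully home, the disc rests on the filter's rim: origin 32 mm above deck level. About 60 g.
- flap (a joint): opening angle of the water-tank flap, rad: 0 shut (level), 1.047 = 60 degrees, 1.4 end stop. Its spring and weight always shut it (0.12 N m when shut, 0.16 N m at 60 degrees: about 1.2 N at the grip). Black plate 140 mm wide, 6 mm thick.
- flap_hinge (a point): middle of the flap's hinge line, 122 mm behind the maker's origin, 188 mm above the worktop; the line runs along the maker's y.
- flap_grip (a point): centre of the flap's finger grip: upright black round disc, 24 mm across, 12 mm thick along the maker's y, on a tongue 10 mm wide at the middle of the flap's front edge, 134 mm in front of the hinge line; flap shut: 188 mm above the worktop, 28 mm above the deck. The plate begins 25 mm behind it, so upright fingers pinching the disc along the maker's y stay clear as it turns between them.
- drying_stone: thin white stone slab, 80 mm (x) by 235 mm (y, its length), 7 mm thick, fixed. Origin: centre of its underside. The three parts stand upright on it in a row along its length, about 77 mm apart, in any order.
- egg_cup: small stoneware egg cup, 47 mm wide, 50 mm tall; origin under its centre. Leave alone
- lemon_0: lemon, 57 x 84 mm; origin under its centre. Leave alone
- lemon_1: second lemon, 57 x 84 mm; origin under its centre. Leave alone
- spoon_1: steel spoon, 188 mm long; origin under its centre. Leave alone
- dial_timer: round kitchen timer, 65 mm wide, 37 mm tall; origin under its centre. Leave alone
- glass_1: low drinking glass, 80 mm wide, 91 mm tall; origin under its centre. Leave alone

How it is judged:
On the way, in this order (a step that is already met when the one before it is completed fails the run):
1. the basket sits in the well, fully home, upright and let go (z of basket in the frame of well between -0.037 and -0.031 m and horizontal distance between basket and well below 0.0045 m and angle between basket's own z axis and vertical below 0.08 rad and contact force between basket and the fingers below 0.05 N), for 0.2 s.
2. the mesh filter sits in the basket, fully home, upright and let go (z of basket in the frame of well between -0.037 and -0.031 m and horizontal distance between basket and well below 0.0045 m and angle between each of basket, mesh_filter's own z axis and vertical below 0.08 rad and z of mesh_filter in the frame of well between -0.025 and -0.019 m and horizontal distance between mesh_filter and well below 0.0075 m and contact force between mesh_filter and the fingers below 0.05 N), for 0.2 s.
3. the spreader disc sits on the filter, fully home, upright and let go (z of basket in the frame of well between -0.037 and -0.031 m and horizontal distance between basket and well below 0.0045 m and angle between each of basket, mesh_filter, spreader's own z axis and vertical below 0.08 rad and z of mesh_filter in the frame of well between -0.025 and -0.019 m and horizontal distance between mesh_filter and well below 0.0075 m and z of spreader in the frame of well between 0.029 and 0.035 m and horizontal distance between spreader and well below 0.0105 m and contact force between spreader and the fingers below 0.05 N), for 0.2 s.
At the end, for the whole second after the job is handed in: Basket, filter and disc nested in the well: upright (4.5 deg), within 3 mm of fully home, centred on the well within 4.5, 7.5 and 10.5 mm (the play of the fits adds up), untouched by the fingers. The fingers hold the flap still at 60 deg, within 7 deg; no loose thing touches it (all of step 3 and value of joint flap between 0.93 and 1.17 rad and velocity of joint flap between -0.1 and 0.1 rad/s and contact force between flap and the fingers above 0.4 N and contact force between flap and basket below 0.05 N and contact force between flap and mesh_filter below 0.05 N and contact force between flap and spreader below 0.05 N and contact force between flap and egg_cup below 0.05 N and contact force between flap and lemon_0 below 0.05 N and contact force between flap and lemon_1 below 0.05 N and contact force between flap and spoon_1 below 0.05 N and contact force between flap and dial_timer below 0.05 N and contact force between flap and glass_1 below 0.05 N and contact force between each of basket, mesh_filter and the fingers below 0.05 N); the arm keeps its last pose, push and grip.
It fails at once if a bystander (egg cup, lemon, spoon, timer, glass) is knocked or carried more than 30 mm (distance of any of egg_cup, lemon_0, lemon_1, spoon_1, dial_timer, glass_1 from where it was at the start of the episode above 0.03 m).
It also fails if it takes over 70 s, if anything falls off the work surface, if the arm or the gripper's body presses on something with over 40 N, if the wrist force passes 120 N, or if a joint passes its speed limit or range.

## Working session

There is one attempt and no reset: what is moved stays moved. The work goes in short steps, Python scripts to look and compute and a shell command to move; the robot and the scene stay as the last step left them, time stands still between calls to the robot, and variables do not carry over. Pictures are saved under pics/ and viewed, at most 10 in all, crops included, and the job is handed in when it is done.

```bash
mkdir -p pics
cat > h.py <<'E'
from station import *
import numpy as np, cv2
def cam(name):
    return camera_model(name)
def ray(name,uv,obs=None):
    c=cam(name); d=np.linalg.inv(np.array(c["mtx"]))@np.array([uv[0],uv[1],1.])
    if name=="wrist":
        from scipy.spatial.transform import Rotation as Ro
        H=np.array(c["hand_eye"]); R=Ro.from_quat(obs["orientation"]).as_matrix()
        return R@H[:3,3]+np.array(obs["ee_pos"]), R@H[:3,:3]@d
    R=np.array(c["R"]);t=np.array(c["t"]); return -R.T@t, R.T@d
def atz(name,uv,z,obs=None):
    o,d=ray(name,uv,obs); return o+d*(z-o[2])/d[2]
def proj(name,X,obs=None):
    c=cam(name); K=np.array(c["mtx"])
    if name=="wrist":
        from scipy.spatial.transform import Rotation as Ro
        H=np.array(c["hand_eye"]); R=Ro.from_quat(obs["orientation"]).as_matrix()
        p=R.T@(np.array(X)-obs["ee_pos"]); p=H[:3,:3].T@(p-H[:3,3])
    else: p=np.array(c["R"])@X+np.array(c["t"])
    p=K@p; return p[:2]/p[2]
def save(name,f): 
    im=snapshot(name); cv2.imwrite("pics/"+f,im[:,:,::-1]); return im
E
python3 - <<'E'
from h import *
o=get_obs(); print(o["clock"],o["ee_pos"],o["orientation"],o["gripper_width"],cam("wrist")["hand_eye"])
save("top","t0.png");save("side","s0.png")
Z=dict(well=.16,basket=.007,mesh_filter=.007,spreader=.007,flap_hinge=.188,flap_grip=.188,coffee_maker=0,drying_stone=0)
np.set_printoptions(precision=4,suppress=True)
for c in("top","side"):
  print(c,ray(c,(320,240)))
  for n,z in Z.items():
    for r in place_of(c,n)[:2]: print(n,round(r["conf"],2),np.round(r["uv"],1),atz(c,r["uv"],z))
E
```

```text
0.0 [0.24751682 0.5181539  0.23011307] [ 2.21073561e-01  9.75256468e-01 -1.06574721e-03 -4.07242856e-04] 0.997522008161986 [[ 3.03810011e-04 -9.53800956e-01 -3.00439086e-01  7.82002544e-02]
 [ 9.99999468e-01 -6.23072838e-06  1.03100009e-03  1.83926481e-04]
 [-9.85240822e-04 -3.00439240e-01  9.53800447e-01 -1.42550620e-01]
 [ 0.00000000e+00  0.00000000e+00  0.00000000e+00  1.00000000e+00]]
top (array([-0.0983, -0.2136,  1.1511]), array([ 0.5305,  0.1558, -0.8333]))
well 0.73 [305.4 238.8] [0.5268 0.0055 0.16  ]
basket 0.86 [422.6 282.9] [ 0.5735 -0.2869  0.007 ]
basket 0.23 [285.2 324.2] [0.3717 0.0153 0.007 ]
mesh_filter 0.59 [422.  313.1] [ 0.4895 -0.2993  0.007 ]
spreader 0.66 [415.9 339.2] [ 0.4181 -0.2965  0.007 ]
flap_hinge 0.71 [334.8 174.7] [ 0.7113 -0.0162  0.188 ]
flap_grip 0.87 [315.1 211.6] [ 0.5889 -0.0007  0.188 ]
coffee_maker 0.96 [321.7 250.3] [ 0.6039 -0.0117  0.    ]
drying_stone 0.75 [414.9 310.5] [ 0.4954 -0.2817  0.    ]
drying_stone 0.57 [418.5 285.3] [ 0.5679 -0.2784  0.    ]
side (array([ 0.4733, -0.8336,  0.8417]), array([ 0.0874,  0.7695, -0.6327]))
well 0.62 [298.3 234.3] [0.521  0.0214 0.16  ]
basket 0.8 [339.  384.2] [ 0.5742 -0.2759  0.007 ]
mesh_filter 0.78 [297.8 398.6] [ 0.4897 -0.299   0.007 ]
mesh_filter 0.63 [333.1 288.7] [ 0.5989 -0.0081  0.007 ]
spreader 0.7 [261.7 402.7] [ 0.4195 -0.3001  0.007 ]
spreader 0.46 [244.5 326. ] [ 0.3853 -0.102   0.007 ]
flap_hinge 0.82 [388.  224.5] [ 0.7199 -0.0022  0.188 ]
flap_grip 0.93 [329.1 227.6] [0.5885 0.002  0.188 ]
coffee_maker 0.83 [332.8 289.1] [ 0.599  -0.0025  0.    ]
drying_stone 0.66 [298.3 395.2] [ 0.4914 -0.2871  0.    ]
```

View pics/t0.png

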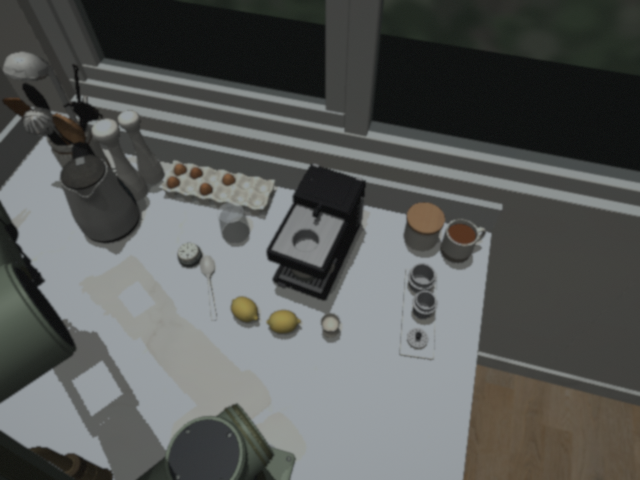

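View pics/s0.png

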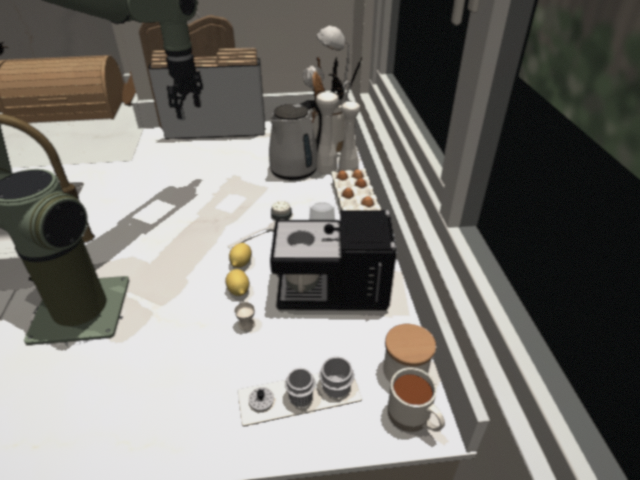

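The top view shows the white stone at right with the basket (422,277), filter (425,303) and spreader (417,338). The maker's well is at (305,238) and the flap grip at (315,212). The side view agrees, and a canister and a mug stand just behind the basket. I'll take a close wrist look at the maker first.

```bash
python3 -m jog '[{"tx":0.42,"ty":-0.8,"tz":0.4,"roll":0.4},{"tx":0.42,"ty":-0.8,"tz":0.4,"roll":0.4},{"tx":0.42,"ty":-0.86,"tz":0.2,"roll":0.4},{"tx":0.42,"ty":-0.86,"tz":0.2,"roll":0.4},{"tx":0.42,"ty":-0.86,"tz":0.2,"roll":0.4},{"tx":0.42,"ty":-0.86,"tz":0.2,"roll":0.4},{"tx":0.42,"ty":-0.86,"tz":0.2,"roll":0.4},{"tx":0.42,"ty":-0.86,"tz":0.2,"roll":0.4},{"tx":0.42,"ty":-0.86,"roll":0.4},{"tx":0.42,"ty":-0.86},{},{}]'
cat > look.py <<'E'
from h import *
import sys
np.set_printoptions(precision=4,suppress=True)
def look(f,Z):
  o=get_obs(); save("wrist",f); print(o["clock"],o["ee_pos"],o["orientation"],o["joints"])
  for n,z in Z.items():
    try:
      for r in place_of("wrist",n)[:2]: print(n,round(r["conf"],2),np.round(r["uv"],1),atz("wrist",r["uv"],z,o))
    except Exception as e: print(n,e)
  return o
E
python3 -c "
from look import *
look('w1.png',dict(well=.16,flap_grip=.188,flap_hinge=.188))"
```

```text
0.9 [0.2479 0.5188 0.2313] [0.221  0.9753 0.     0.    ] [ 0.9745  0.2066  1.5415 -0.      1.3935 -0.1505]validation failed for argument at $[8]...
```

View pics/w1.png

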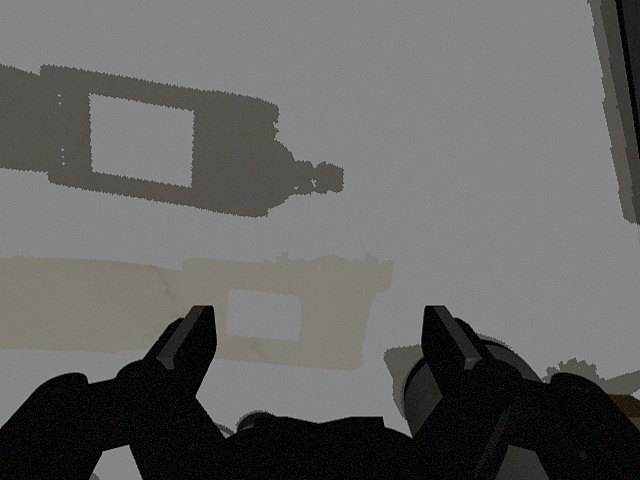

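The call was refused, probably because a row left out keys, so the wrist picture only shows bare worktop and the fingers at (200,330) and (440,330). I'll send it again with full rows.

```bash
python3 -m jog '[{"tx":0.42,"ty":-0.8,"tz":0.4,"roll":0.4},{"tx":0.42,"ty":-0.8,"tz":0.4,"roll":0.4},{"tx":0.42,"ty":-0.86,"tz":0.2,"roll":0.4},{"tx":0.42,"ty":-0.86,"tz":0.2,"roll":0.4},{"tx":0.42,"ty":-0.86,"tz":0.2,"roll":0.4},{"tx":0.42,"ty":-0.86,"tz":0.2,"roll":0.4},{"tx":0.42,"ty":-0.86,"tz":0.2,"roll":0.4},{"tx":0.42,"ty":-0.86,"tz":0.2,"roll":0.4},{"tx":0.42,"ty":-0.86,"tz":0,"roll":0.4},{"tx":0.42,"ty":-0.86,"tz":0,"roll":0},{"tx":0,"ty":0,"tz":0,"roll":0},{"tx":0,"ty":0,"tz":0,"roll":0}]' && python3 -c "
from look import *
look('w2.png',dict(well=.16,flap_grip=.188,flap_hinge=.188))"
```

```text
clock: 2.6
ee_pos: [0.4997, 0.0102, 0.3511]
orientation: [0.035, 0.999, 0.0, -0.0]
ft_force: [-0.1, -0.2, -0.5]
gripper_width: 0.999
grip_force: 0.0
2.6 [0.4997 0.0102 0.3511] [ 0.0347  0.9994  0.0003 -0.0003] [-0.1534 -0.0241  1.5477  0.0006  1.6186 -1.6547]
well 0.85 [315.8 239.6] [0.5254 0.0068 0.16  ]
well 0.41 [485.5 113.7] [0.4195 0.1649 0.16  ]
flap_grip 0.89 [314.1 308.7] [0.5858 0.001  0.188 ]
flap_grip 0.57 [487.3 114.2] [0.4202 0.1539 0.188 ]
flap_hinge 0.96 [306.2 420.2] [ 0.718  -0.0172  0.188 ]
```

View pics/w2.png

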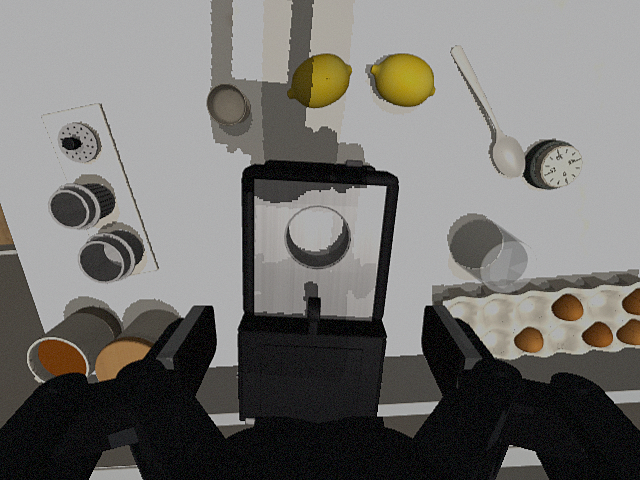

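The wrist view shows the well mouth centred near (317,237), the flap grip at (314,308) and the stone with its parts at left. I'll fit the well mouth precisely, then go over the stone.

```bash
python3 - <<'E'
from look import *
o=get_obs(); im=cv2.imread("pics/w2.png"); g=cv2.GaussianBlur(cv2.cvtColor(im,6),(5,5),0).astype(float)
from scipy.ndimage import map_coordinates as mc
from scipy.optimize import least_squares
# outermost strong edges along rays in world plane z=.16 around the well
c=np.array([.5262,.0055]); pts=[]
for a in np.linspace(0,2*np.pi,72,endpoint=False):
    r=np.arange(.024,.042,.0003)
    uv=np.array([proj("wrist",np.array([c[0]+q*np.cos(a),c[1]+q*np.sin(a),.16]),o) for q in r])
    v=mc(g,[uv[:,1],uv[:,0]],order=1); d=np.gradient(v); i=np.argmax(np.abs(d)); pts.append((a,r[i],d[i]))
pts=np.array(pts)
P=np.c_[c[0]+pts[:,1]*np.cos(pts[:,0]),c[1]+pts[:,1]*np.sin(pts[:,0])]
f=least_squares(lambda p:np.hypot(P[:,0]-p[0],P[:,1]-p[1])-p[2],[*c,.031],loss="soft_l1",f_scale=.0007)
print(f.x,np.round(pts[::3,1]*1000,1),np.round(pts[::3,2]))
E
python3 -m jog '[{"tx":-0.1,"ty":-0.95,"tz":-0.1,"roll":-0.5},{"tx":-0.1,"ty":-0.95,"tz":-0.1,"roll":0},{"tx":-0.1,"ty":-0.95,"tz":-0.1,"roll":0},{"tx":-0.1,"ty":-0.95,"tz":-0.1,"roll":0},{"tx":-0.1,"ty":-0.95,"tz":-0.1,"roll":0},{"tx":0,"ty":0,"tz":-0.5,"roll":0},{"tx":0,"ty":0,"tz":-0.5,"roll":0},{"tx":0,"ty":0,"tz":0,"roll":0}]' && python3 -c "
from look import *
look('w3.png',dict(basket=.007,mesh_filter=.007,spreader=.007,drying_stone=0))"
```

```text
clock: 3.8
ee_pos: [0.4686, -0.2729, 0.2585]
orientation: [0.06, 0.998, 0.002, -0.003]
ft_force: [0.0, -0.1, 0.5]
gripper_width: 1.003
grip_force: 0.0
3.8 [ 0.4686 -0.2729  0.2585] [ 0.0599  0.9982  0.0019 -0.0026] [-0.6871  0.1208  1.5837  0.0001  1.4435 -2.1379]
basket 0.69 [327.  284.3] [ 0.5691 -0.2729  0.007 ]
basket 0.51 [552.3 277. ] [ 0.5925 -0.0029  0.007 ]
mesh_filter 0.89 [301.4 227. ] [ 0.4945 -0.294   0.007 ]
spreader 0.57 [293.8 161.1] [ 0.4202 -0.2923  0.007 ]
drying_stone 0.68 [307.4 226. ] [ 0.496  -0.2874  0.    ]Traceback (most recent call last):
  File "<stdin>", line 9, in <module>
  File "h.py", line 15, in proj
    c=cam(name); K=np.array(c["mtx"])
  File "h.py", line 4, in cam
    return camera_model(name)
ValueError: time passes only in moves, steps and waits
```

View pics/w3.png

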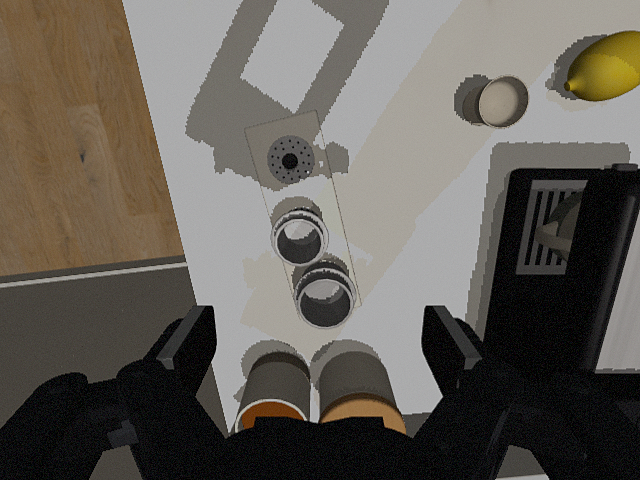

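The wrist view shows the basket rim at about (326,303), the filter rim at (300,242) and the spreader at (291,160). I'll fit circles to the rims, caching the calibration.

```bash
python3 - <<'E'
import re
s=open('h.py').read()
s=s.replace('def cam(name):\n    return camera_model(name)','''import functools
@functools.lru_cache(None)
def cam(name): return camera_model(name)''')
s+='''
def circ(f,o,c,z,rs,inner=False,rng=.008):
    """best circle centre at height z: mean |radial gradient| over grid, then refined"""
    from scipy.ndimage import map_coordinates as mc
    g=cv2.GaussianBlur(cv2.cvtColor(cv2.imread("pics/"+f),6),(3,3),0).astype(float)
    gx=cv2.Sobel(g,6,1,0);gy=cv2.Sobel(g,6,0,1); a=np.linspace(0,2*np.pi,90,endpoint=False); best=[]
    def P(c,r): return np.array([proj("wrist",np.array([c[0]+r*np.cos(t),c[1]+r*np.sin(t),z]),o) for t in a])
    step=.004; c=np.array(c,float); R=rng
    while step>.0004:
        cand=[(c+[i*step,j*step],r) for i in range(-int(R/step+.5),int(R/step+.5)+1) for j in range(-int(R/step+.5),int(R/step+.5)+1) for r in rs]
        sc=[]
        for q,r in cand:
            p=P(q,r);n=P(q,r+.001)-p;n/=np.linalg.norm(n,axis=1)[:,None]
            sc.append(np.mean(np.minimum(np.abs(mc(gx,p.T[::-1])*n[:,0]+mc(gy,p.T[::-1])*n[:,1]),120)))
        k=int(np.argmax(sc)); c,rb=cand[k]; R=step; step/=2
    return c,rb,max(sc)
'''
open('h.py','w').write(s)
E
cat > fit.py <<'E'
from look import *
o=get_obs()
print("basket",circ("w3.png",o,(.571,-.28),.063,[.029,.03,.031]))
print("filter",circ("w3.png",o,(.492,-.297),.069,[.024,.025,.026]))
print("disc",circ("w3.png",o,(.42,-.296),.019,[.024,.025,.026]))
print("knob",circ("w3.png",o,(.42,-.296),.037,[.007,.008,.009]))
o2=dict(ee_pos=np.array([.4997,.0102,.3511]),orientation=[.0347,.9994,.0003,-.0003])
print("well",circ("w2.png",o2,(.526,.0055),.16,[.030,.031,.032,.033,.034]))
E
python3 fit.py
```

```text
basket (array([ 0.5725, -0.278 ]), 0.029, np.float64(111.78254242501382))
filter (array([ 0.499, -0.295]), 0.025, np.float64(102.18941037371098))
disc (array([ 0.422, -0.299]), 0.025, np.float64(91.5035584118452))
knob (array([ 0.421, -0.299]), 0.008, np.float64(120.0))
well (array([0.5235, 0.0085]), 0.033, np.float64(119.868156902408))
```

```bash
python3 -m jog '[{"tx":0.86,"ty":-0.04,"tz":-0.3,"roll":0},{"tx":0.87,"ty":-0.04,"tz":-0.3,"roll":0},{"tx":0,"ty":0,"tz":-0.9,"roll":0},{"tx":0,"ty":0,"tz":-0.9,"roll":0},{"tx":0,"ty":0,"tz":-0.5,"roll":0},{"tx":0,"ty":0,"tz":-0.2,"roll":0},{"tx":0,"ty":0,"tz":0,"roll":0},{"tx":0,"ty":0,"tz":0,"roll":0}]' 85 && python3 -c "
from look import *
o=get_obs();print(o['ee_pos'],o['orientation']); save('side','s1.png'); cv2.imwrite('pics/s1c.png',cv2.resize(cv2.imread('pics/s1.png')[300:460,230:450],None,fx=3,fy=3))"
```

```text
clock: 5.05
ee_pos: [0.5754, -0.2809, 0.0779]
orientation: [0.061, 0.998, -0.001, 0.002]
ft_force: [-0.9, -0.3, 0.6]
gripper_width: 0.989
grip_force: 0.0
[ 0.5754 -0.2809  0.0779] [ 0.0605  0.9982 -0.0012  0.002 ]
```

View pics/s1c.png

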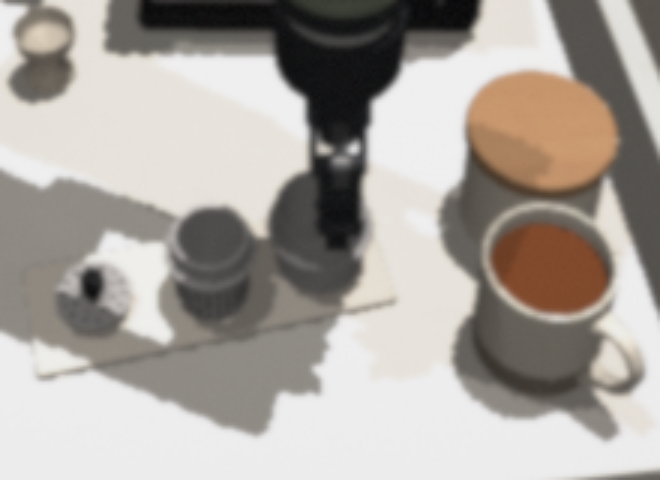

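The gripper is above the basket with the fingers either side of it, at about (335,230) in the crop; the mug and canister stay clear. The commanded and measured shifts disagree by a few mm, so I'll see whether it settles.

```bash
for i in 1 2 3; do python3 -m jog '[{"tx":0,"ty":0,"tz":0,"roll":0}]' | sed -n 1,3p; python3 -c "
from look import *
o=get_obs(); print(o['joints'],o['qvel'])"; done
```

```text
clock: 5.22
ee_pos: [0.5747, -0.2805, 0.0771]
orientation: [0.061, 0.998, -0.001, 0.001]
[-0.5892  0.4931  1.4994  0.      1.1459 -2.0388] [ 0.0013  0.0079  0.0086  0.     -0.0017  0.001 ]
clock: 5.35
ee_pos: [0.5742, -0.2801, 0.0762]
orientation: [0.061, 0.998, -0.0, 0.001]
[-0.5892  0.494   1.5003 -0.      1.1458 -2.0388] [ 0.0006  0.006   0.0061 -0.001  -0.0026 -0.0001]
clock: 5.48
ee_pos: [0.5738, -0.2799, 0.0756]
orientation: [0.061, 0.998, -0.0, 0.0]
[-0.5892  0.4947  1.5008 -0.      1.1457 -2.0388] [-0.0019  0.0055  0.0021 -0.0007  0.0007 -0.0009]
```

```bash
python3 -m jog '[{"tx":0,"ty":0.02,"tz":-0.25,"roll":0},{"tx":0,"ty":0,"tz":-0.25,"roll":0},{"tx":0,"ty":0,"tz":0,"roll":0},{"tx":0,"ty":0,"tz":0,"roll":0},{"tx":0,"ty":0,"tz":0,"roll":0},{"tx":0,"ty":0,"tz":0,"roll":0},{"tx":0,"ty":0,"tz":0,"roll":0},{"tx":0,"ty":0,"tz":0,"roll":0}]' && python3 -m jog '[{"tx":0,"ty":0,"tz":0,"roll":0},{"tx":0,"ty":0,"tz":0,"roll":0},{"tx":0,"ty":0,"tz":0,"roll":0},{"tx":0,"ty":0,"tz":0,"roll":0},{"tx":0,"ty":0,"tz":0,"roll":0},{"tx":0,"ty":0,"tz":0,"roll":0},{"tx":0,"ty":0,"tz":0,"roll":0},{"tx":0,"ty":0,"tz":0,"roll":0}]' 40 40
```

```text
clock: 6.48
ee_pos: [0.5738, -0.2786, 0.0455]
orientation: [0.061, 0.998, -0.0, 0.0]
ft_force: [0.3, 0.2, 0.2]
gripper_width: 0.994
grip_force: 0.0
clock: 7.48
ee_pos: [0.5743, -0.2788, 0.046]
orientation: [0.061, 0.998, -0.0, 0.001]
ft_force: [-0.0, 1.2, 5.5]
gripper_width: 0.692
grip_force: 43.5
```

```bash
python3 -m jog '[{"tx":0,"ty":0,"tz":0.3,"roll":0},{"tx":0,"ty":0,"tz":0.8,"roll":0},{"tx":0,"ty":0,"tz":0.8,"roll":0},{"tx":0,"ty":0,"tz":0.8,"roll":0},{"tx":0,"ty":0,"tz":0.8,"roll":0},{"tx":-0.16,"ty":0.8,"tz":0,"roll":0},{"tx":-0.16,"ty":0.8,"tz":0,"roll":0},{"tx":-0.16,"ty":0.8,"tz":0,"roll":0},{"tx":-0.16,"ty":0.8,"tz":0,"roll":0},{"tx":-0.16,"ty":0.8,"tz":0,"roll":0},{"tx":-0.02,"ty":0.79,"tz":0,"roll":0},{"tx":0,"ty":0,"tz":0,"roll":0}]' && python3 -m jog '[{"tx":0,"ty":0,"tz":-0.5,"roll":0},{"tx":0,"ty":0,"tz":0,"roll":0},{"tx":0,"ty":0,"tz":0,"roll":0},{"tx":0,"ty":0,"tz":0,"roll":0},{"tx":0,"ty":0,"tz":0,"roll":0},{"tx":0,"ty":0,"tz":0,"roll":0}]' && python3 -c "
from look import *
look('w4.png',dict(well=.16,flap_grip=.188))
save('side','s2.png'); cv2.imwrite('pics/s2c.png',cv2.resize(cv2.imread('pics/s2.png')[150:310,230:430],None,fx=3,fy=3))"
```

```text
clock: 8.98
ee_pos: [0.5235, 0.0117, 0.2554]
orientation: [0.058, 0.998, 0.0, -0.0]
ft_force: [-0.7, -0.5, -2.0]
gripper_width: 0.688
grip_force: 43.7
clock: 9.72
ee_pos: [0.5248, 0.0086, 0.2258]
orientation: [0.061, 0.998, -0.0, 0.0]
ft_force: [0.1, 0.1, -1.6]
gripper_width: 0.689
grip_force: 43.7
9.725 [0.5248 0.0086 0.2258] [ 0.0606  0.9982 -0.0001  0.0004] [-0.1485  0.1043  1.6707 -0.0001  1.3658 -1.5979]
well 0.5 [545.9  68. ] [0.4315 0.1427 0.16  ]
flap_grip 0.56 [318.7 370.4] [0.5849 0.0022 0.188 ]
```

View pics/s2c.png

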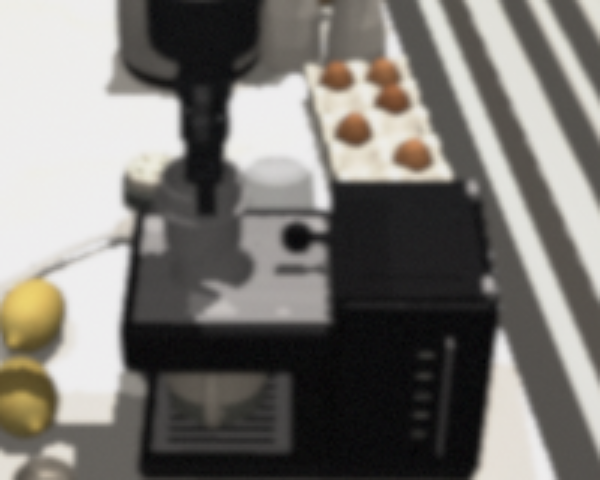

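View pics/w4.png

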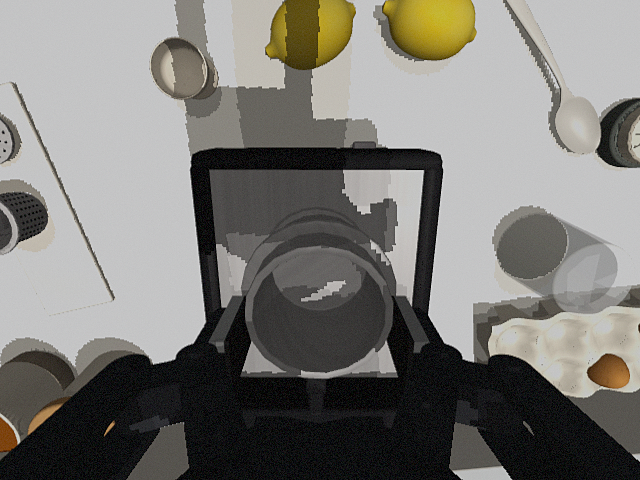

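The basket is held upright above the well (rim at about (320,310) in the wrist view), and the maker is aligned with the tool. I'll fit the held basket's rim.

Run:
```python
from look import *
o=get_obs()
for z in(.241,.243,.245): print("basket rim",z,circ("w4.png",o,(.5235,.0085),z,[.0265,.028,.029,.03,.031]))
print("flange",circ("w4.png",o,(.5235,.0085),.2258-.039+.038,[.034,.035,.036]))
```

```text
basket rim 0.241 (array([0.5185, 0.0105]), 0.03, np.float64(96.69077806028388))
basket rim 0.243 (array([0.517 , 0.0105]), 0.029, np.float64(100.71418638214207))
basket rim 0.245 (array([0.516 , 0.0105]), 0.029, np.float64(100.7993255700427))
flange (array([0.5275, 0.009 ]), 0.034, np.float64(86.48237287307185))
```

```bash
python3 -m jog '[{"tx":0,"ty":0,"tz":-0.4,"roll":0},{"tx":0,"ty":0,"tz":-0.1,"roll":0},{"tx":0,"ty":0,"tz":-0.05,"roll":0},{"tx":0,"ty":0,"tz":-0.05,"roll":0},{"tx":0,"ty":0,"tz":0,"roll":0},{"tx":0,"ty":0,"tz":0,"roll":0}]'
```

```text
clock: 10.68
ee_pos: [0.5304, 0.0076, 0.1964]
orientation: [0.061, 0.998, -0.001, 0.008]
ft_force: [1.6, -2.3, 17.0]
gripper_width: 0.688
grip_force: 45.8
```

```bash
python3 -m jog '[{"tx":0.08,"ty":0,"tz":0.12,"roll":0},{"tx":0,"ty":0,"tz":0,"roll":0},{"tx":0,"ty":0,"tz":-0.06,"roll":0},{"tx":0,"ty":0,"tz":-0.06,"roll":0},{"tx":0,"ty":0,"tz":-0.06,"roll":0},{"tx":0,"ty":0,"tz":0,"roll":0},{"tx":0,"ty":0,"tz":0,"roll":0}]'
```

```text
clock: 11.55
ee_pos: [0.5295, 0.0075, 0.185]
orientation: [0.061, 0.998, -0.001, 0.0]
ft_force: [2.4, -5.5, 0.9]
gripper_width: 0.69
grip_force: 44.4
```

```bash
python3 -m jog '[{"tx":0.01,"ty":-0.02,"tz":-0.12,"roll":0},{"tx":0,"ty":-0.01,"tz":-0.12,"roll":0},{"tx":0,"ty":0,"tz":-0.1,"roll":0},{"tx":0,"ty":0,"tz":0,"roll":0},{"tx":0,"ty":0,"tz":0,"roll":0},{"tx":0,"ty":0,"tz":0,"roll":0}]'
```

```text
clock: 12.3
ee_pos: [0.5296, 0.0069, 0.1648]
orientation: [0.061, 0.998, -0.0, -0.0]
ft_force: [1.6, -4.2, 0.2]
gripper_width: 0.684
grip_force: 44.4
```

```bash
python3 -m jog '[{"tx":0.01,"ty":-0.02,"tz":-0.05,"roll":0},{"tx":0,"ty":0,"tz":0,"roll":0},{"tx":0,"ty":0,"tz":0,"roll":0},{"tx":0,"ty":0,"tz":0,"roll":0}]' && python3 -m jog '[{"tx":0,"ty":0,"tz":0.05,"roll":0},{"tx":0,"ty":0,"tz":0,"roll":0},{"tx":0,"ty":0,"tz":0,"roll":0},{"tx":0,"ty":0,"tz":0,"roll":0},{"tx":0,"ty":0,"tz":0.4,"roll":0},{"tx":0,"ty":0,"tz":0.8,"roll":0},{"tx":-0.3,"ty":-0.3,"tz":0.8,"roll":0},{"tx":-0.3,"ty":-0.5,"tz":0.6,"roll":0},{"tx":0,"ty":0,"tz":0,"roll":0},{"tx":0,"ty":0,"tz":0,"roll":0},{"tx":0,"ty":0,"tz":0,"roll":0},{"tx":0,"ty":0,"tz":0,"roll":0}]' 85
python3 - <<'E'
from look import *
o=look('w5.png',dict(basket=.126,mesh_filter=.007,spreader=.007,flap_grip=.188))
print("basket rim",circ("w5.png",o,(.525,.008),.182,[.029,.03,.031]))
print("basket inner",circ("w5.png",o,(.525,.008),.182,[.026,.0265,.027]))
print("filter",circ("w5.png",o,(.498,-.295),.069,[.024,.025,.026]))
E
```

```text
clock: 12.8
ee_pos: [0.5297, 0.0069, 0.1646]
orientation: [0.06, 0.998, 0.001, -0.001]
ft_force: [-5.9, -0.1, 15.0]
gripper_width: 0.687
grip_force: 45.6
clock: 14.3
ee_pos: [0.4941, -0.0415, 0.3196]
orientation: [0.06, 0.998, 0.0, -0.002]
ft_force: [-0.4, 0.6, -0.4]
gripper_width: 0.999
grip_force: 0.0
14.3 [ 0.4941 -0.0415  0.3196] [ 0.0601  0.9982  0.0004 -0.0015] [-0.2586 -0.0192  1.6058  0.0002  1.5581 -1.7092]
basket 0.57 [373.3 237.3] [0.5243 0.0104 0.126 ]
mesh_filter 0.68 [126.5 216.2] [ 0.4945 -0.2939  0.007 ]
spreader 0.77 [109.5 160.5] [ 0.4224 -0.2951  0.007 ]
basket rim (array([0.5165, 0.008 ]), 0.031, np.float64(93.68708458007777))
basket inner (array([0.521 , 0.0075]), 0.027, np.float64(113.22477766177096))
filter (array([ 0.4925, -0.2885]), 0.026, np.float64(113.612875300033))
```

```bash
python3 -m jog '[{"tx":0,"ty":-0.9,"tz":0,"roll":0},{"tx":0,"ty":-0.9,"tz":0,"roll":0},{"tx":0,"ty":-0.9,"tz":-0.2,"roll":0},{"tx":0,"ty":-0.9,"tz":-0.4,"roll":0},{"tx":0,"ty":-0.6,"tz":-0.7,"roll":0},{"tx":0,"ty":0,"tz":-0.7,"roll":0},{"tx":0,"ty":0,"tz":0,"roll":0},{"tx":0,"ty":0,"tz":0,"roll":0},{"tx":0,"ty":0,"tz":0,"roll":0},{"tx":0,"ty":0,"tz":0,"roll":0},{"tx":0,"ty":0,"tz":0,"roll":0}]'
python3 - <<'E'
from look import *
o=look('w6.png',dict(mesh_filter=.007,spreader=.007))
for r in(.0215,.025,.026): print("filter rim",r,circ("w6.png",o,(.495,-.295),.069,[r]))
print("flange .030",circ("w6.png",o,(.495,-.295),.055,[.03]))
for r in(.024,.025): print("disc",r,circ("w6.png",o,(.42,-.295),.019,[r]))
for n in("mesh_filter",):
  m=cut_out("wrist",n)[0]; print(m["conf"],m["bbox"])
im=cv2.imread("pics/w6.png")
for c,z,r,col in(((.495,-.295),.069,.025,(0,0,255)),((.495,-.295),.055,.03,(0,255,0)),((.421,-.295),.019,.025,(255,0,0))):
  p=np.array([proj("wrist",np.array([c[0]+r*np.cos(t),c[1]+r*np.sin(t),z]),o) for t in np.linspace(0,6.3,80)])
  cv2.polylines(im,[np.round(p).astype(int)],True,col,1)
cv2.imwrite("pics/w6c.png",cv2.resize(im[60:340,180:460],None,fx=2,fy=2))
E
```

```text
clock: 15.92
ee_pos: [0.495, -0.2943, 0.2024]
orientation: [0.06, 0.998, -0.001, 0.001]
ft_force: [-0.6, 0.2, 0.2]
gripper_width: 0.994
grip_force: 0.0
15.925 [ 0.495  -0.2943  0.2024] [ 0.0603  0.9982 -0.0006  0.0008] [-0.6865  0.2318  1.5724 -0.0001  1.3354 -2.1367]
mesh_filter 0.78 [319.1 211.9] [ 0.4946 -0.293   0.007 ]
spreader 0.72 [305.5 130.8] [ 0.4184 -0.2962  0.007 ]
filter rim 0.0215 (array([ 0.494, -0.294]), 0.0215, np.float64(112.99519903242528))
filter rim 0.025 (array([ 0.4915, -0.29  ]), 0.025, np.float64(82.10087905690165))
filter rim 0.026 (array([ 0.4895, -0.291 ]), 0.026, np.float64(76.82304613187524))
flange .030 (array([ 0.4935, -0.294 ]), 0.03, np.float64(96.84439826391693))
disc 0.024 (array([ 0.4155, -0.295 ]), 0.024, np.float64(66.98526167213181))
disc 0.025 (array([ 0.4185, -0.295 ]), 0.025, np.float64(83.00239589414478))
0.58 [279.6, 189.0, 354.5, 255.3]
```

View pics/w6c.png

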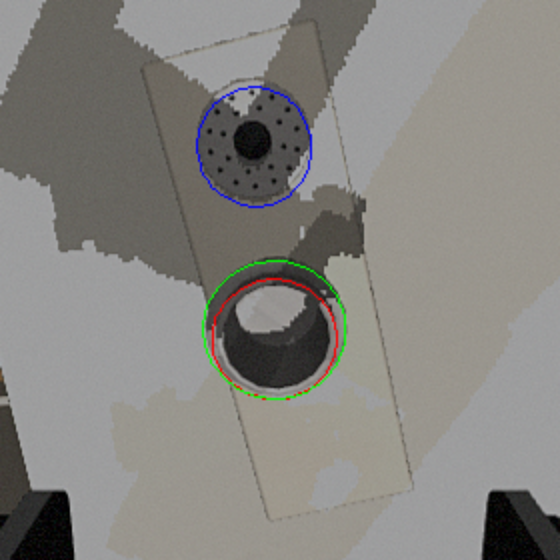

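The overlay shows the filter rim and flange matching at about (.494,-.294); the spreader sits about 2 mm nearer the robot than drawn. I'll refit the seated basket and go down to the filter.

```bash
python3 - <<'E'
from look import *
o=dict(ee_pos=np.array([.4941,-.0415,.3196]),orientation=[.0601,.9982,.0004,-.0015])
for z,r in((.182,.0265),(.182,.03),(.164,.035)):
  print(z,r,circ("w5.png",o,(.524,.008),z,[r],rng=.006))
E
python3 -m jog '[{"tx":-0.01,"ty":0,"tz":-0.8,"roll":0},{"tx":0,"ty":0,"tz":-0.8,"roll":0},{"tx":0,"ty":0,"tz":-0.5,"roll":0},{"tx":0,"ty":0,"tz":-0.33,"roll":0},{"tx":0,"ty":0,"tz":0,"roll":0},{"tx":0,"ty":0,"tz":0,"roll":0},{"tx":0,"ty":0,"tz":0,"roll":0},{"tx":0,"ty":0,"tz":0,"roll":0},{"tx":0,"ty":0,"tz":0,"roll":0},{"tx":0,"ty":0,"tz":0,"roll":0},{"tx":0,"ty":0,"tz":0,"roll":0},{"tx":0,"ty":0,"tz":0,"roll":0}]'
```

```text
0.182 0.0265 (array([0.523, 0.008]), 0.0265, np.float64(102.83417439649887))
0.182 0.03 (array([0.518 , 0.0065]), 0.03, np.float64(92.87288021361152))
0.164 0.035 (array([0.5215, 0.008 ]), 0.035, np.float64(104.41214593509758))
clock: 17.62
ee_pos: [0.4939, -0.2942, 0.0555]
orientation: [0.061, 0.998, 0.0, -0.0]
ft_force: [-0.4, -0.8, 1.1]
gripper_width: 0.997
grip_force: 0.0
```

```bash
python3 -m jog '[{"tx":0,"ty":0,"tz":0,"roll":0},{"tx":0,"ty":0,"tz":0,"roll":0},{"tx":0,"ty":0,"tz":0,"roll":0},{"tx":0,"ty":0,"tz":0,"roll":0},{"tx":0,"ty":0,"tz":0,"roll":0},{"tx":0,"ty":0,"tz":0,"roll":0}]' 30 40 && python3 -m jog '[{"tx":0,"ty":0,"tz":0.3,"roll":0},{"tx":0,"ty":0,"tz":0.8,"roll":0},{"tx":0,"ty":0,"tz":0.8,"roll":0},{"tx":0,"ty":0,"tz":0.8,"roll":0},{"tx":0,"ty":0.1,"tz":0.8,"roll":0},{"tx":0.08,"ty":0.8,"tz":0,"roll":0},{"tx":0.08,"ty":0.8,"tz":0,"roll":0},{"tx":0.08,"ty":0.8,"tz":0,"roll":0},{"tx":0.08,"ty":0.8,"tz":0,"roll":0},{"tx":0.08,"ty":0.8,"tz":0,"roll":0},{"tx":0.09,"ty":0.8,"tz":0,"roll":0},{"tx":0,"ty":0.13,"tz":0,"roll":0}]' && python3 -m jog '[{"tx":0,"ty":0,"tz":0,"roll":0},{"tx":0,"ty":0,"tz":0,"roll":0},{"tx":0,"ty":0,"tz":0,"roll":0},{"tx":0,"ty":0,"tz":0,"roll":0},{"tx":0,"ty":0,"tz":0,"roll":0}]'
```

```text
clock: 18.38
ee_pos: [0.4942, -0.2945, 0.0558]
orientation: [0.061, 0.998, -0.0, 0.0]
ft_force: [-0.4, -0.8, 3.3]
gripper_width: 0.555
grip_force: 41.5
clock: 19.88
ee_pos: [0.5227, 0.0105, 0.2659]
orientation: [0.058, 0.998, 0.0, -0.0]
ft_force: [0.6, -0.6, -0.6]
gripper_width: 0.554
grip_force: 41.7
clock: 20.5
ee_pos: [0.5233, 0.0071, 0.2655]
orientation: [0.061, 0.998, -0.0, -0.0]
ft_force: [0.5, -0.3, -0.3]
gripper_width: 0.553
grip_force: 41.7
```

```bash
python3 -m jog '[{"tx":0.01,"ty":0,"tz":-0.4,"roll":0},{"tx":0,"ty":0,"tz":-0.15,"roll":0},{"tx":0,"ty":0,"tz":-0.1,"roll":0},{"tx":0,"ty":0,"tz":-0.1,"roll":0},{"tx":0,"ty":0,"tz":0,"roll":0},{"tx":0,"ty":0,"tz":0,"roll":0}]'
```

```text
clock: 21.25
ee_pos: [0.5241, 0.0076, 0.2208]
orientation: [0.061, 0.998, 0.0, 0.0]
ft_force: [-0.5, 0.4, -0.7]
gripper_width: 0.551
grip_force: 41.6
```

Entered cleanly. I'll continue down to home at about .187.

```bash
python3 -m jog '[{"tx":0,"ty":0,"tz":-0.2,"roll":0},{"tx":0,"ty":0,"tz":-0.15,"roll":0},{"tx":0,"ty":0,"tz":-0.1,"roll":0},{"tx":0,"ty":0,"tz":-0.06,"roll":0},{"tx":0,"ty":0,"tz":-0.06,"roll":0},{"tx":0,"ty":0,"tz":-0.04,"roll":0},{"tx":0,"ty":0,"tz":0,"roll":0},{"tx":0,"ty":0,"tz":0,"roll":0}]'
```

```text
clock: 22.25
ee_pos: [0.5242, 0.0076, 0.1867]
orientation: [0.06, 0.998, -0.0, 0.001]
ft_force: [-6.2, 0.1, 11.3]
gripper_width: 0.556
grip_force: 42.8
```

```bash
python3 -m jog '[{"tx":0,"ty":0,"tz":0.03,"roll":0},{"tx":0,"ty":0,"tz":0,"roll":0},{"tx":0,"ty":0,"tz":0,"roll":0},{"tx":0,"ty":0,"tz":0,"roll":0},{"tx":0,"ty":0,"tz":0.3,"roll":0},{"tx":0,"ty":0,"tz":0.8,"roll":0},{"tx":0,"ty":0,"tz":0.8,"roll":0},{"tx":-0.34,"ty":-0.9,"tz":0,"roll":0},{"tx":-0.34,"ty":-0.9,"tz":0,"roll":0},{"tx":-0.34,"ty":-0.9,"tz":0,"roll":0},{"tx":-0.34,"ty":-0.9,"tz":0,"roll":0},{"tx":-0.34,"ty":-0.9,"tz":0,"roll":0}]' 80 && python3 -m jog '[{"tx":-0.06,"ty":-0.55,"tz":-0.6,"roll":0},{"tx":0,"ty":0,"tz":-0.8,"roll":0},{"tx":0,"ty":0,"tz":-0.8,"roll":0},{"tx":0,"ty":0,"tz":0,"roll":0},{"tx":0,"ty":0,"tz":0,"roll":0},{"tx":0,"ty":0,"tz":0,"roll":0},{"tx":0,"ty":0,"tz":0,"roll":0},{"tx":0,"ty":0,"tz":0,"roll":0},{"tx":0,"ty":0,"tz":0,"roll":0}]' 50
python3 - <<'E'
from look import *
o=look('w7.png',dict(spreader=.007))
print("knob",circ("w7.png",o,(.4185,-.2955),.037,[.008]))
print("disc",circ("w7.png",o,(.4185,-.2955),.019,[.025]))
snapshot("top")
for n,z in(("basket",.126),("mesh_filter",.138)):
  print(n,[(r["conf"],atz("top",r["uv"],z)) for r in place_of("top",n)[:2]])
E
```

```text
clock: 23.75
ee_pos: [0.4214, -0.2642, 0.3014]
orientation: [0.06, 0.998, -0.001, 0.001]
ft_force: [-0.0, -0.7, 1.1]
gripper_width: 0.94
grip_force: 0.0
clock: 24.88
ee_pos: [0.4184, -0.2955, 0.168]
orientation: [0.061, 0.998, -0.0, 0.0]
ft_force: [-0.6, -0.1, 0.3]
gripper_width: 0.587
grip_force: 0.0
24.875 [ 0.4184 -0.2955  0.168 ] [ 0.0605  0.9982 -0.0002  0.0002] [-0.7839  0.1363  1.7613 -0.      1.2436 -2.2336]
knob (array([ 0.416, -0.295]), 0.008, np.float64(118.66035522638607))
disc (array([ 0.417, -0.295]), 0.025, np.float64(79.65419544706837))
basket []
mesh_filter []
```

```bash
python3 -m jog '[{"tx":-0.03,"ty":0.01,"tz":-0.8,"roll":0},{"tx":0,"ty":0,"tz":-0.8,"roll":0},{"tx":0,"ty":0,"tz":-0.5,"roll":0},{"tx":0,"ty":0,"tz":-0.35,"roll":0},{"tx":0,"ty":0,"tz":0,"roll":0},{"tx":0,"ty":0,"tz":0,"roll":0},{"tx":0,"ty":0,"tz":0,"roll":0},{"tx":0,"ty":0,"tz":0,"roll":0},{"tx":0,"ty":0,"tz":0,"roll":0},{"tx":0,"ty":0,"tz":0,"roll":0},{"tx":0,"ty":0,"tz":0,"roll":0}]' && python3 -m jog '[{"tx":0,"ty":0,"tz":0,"roll":0},{"tx":0,"ty":0,"tz":0,"roll":0},{"tx":0,"ty":0,"tz":0,"roll":0},{"tx":0,"ty":0,"tz":0,"roll":0},{"tx":0,"ty":0,"tz":0,"roll":0},{"tx":0,"ty":0,"tz":0,"roll":0}]' 5 40
```

```text
clock: 26.5
ee_pos: [0.4165, -0.2948, 0.0207]
orientation: [0.061, 0.998, 0.0, -0.0]
ft_force: [0.2, 0.3, -0.2]
gripper_width: 0.587
grip_force: 0.0
clock: 27.25
ee_pos: [0.4166, -0.2949, 0.0208]
orientation: [0.061, 0.998, -0.0, 0.0]
ft_force: [-0.4, 0.3, 1.6]
gripper_width: 0.168
grip_force: 39.0
```

```bash
python3 -m jog '[{"tx":0,"ty":0,"tz":0.4,"roll":0},{"tx":0,"ty":0,"tz":0.8,"roll":0},{"tx":0,"ty":0,"tz":0.8,"roll":0},{"tx":0,"ty":0,"tz":0.8,"roll":0},{"tx":0.09,"ty":0.3,"tz":0.8,"roll":0},{"tx":0.29,"ty":0.7,"tz":0.3,"roll":0},{"tx":0.3,"ty":0.8,"tz":0,"roll":0},{"tx":0.3,"ty":0.8,"tz":0,"roll":0},{"tx":0.3,"ty":0.8,"tz":0,"roll":0},{"tx":0.3,"ty":0.8,"tz":0,"roll":0},{"tx":0.21,"ty":0.84,"tz":0,"roll":0},{"tx":0,"ty":0,"tz":-0.2,"roll":0}]' && python3 -m jog '[{"tx":0,"ty":0,"tz":-0.3,"roll":0},{"tx":0,"ty":0,"tz":-0.2,"roll":0},{"tx":0,"ty":0,"tz":-0.1,"roll":0},{"tx":0,"ty":0,"tz":0,"roll":0},{"tx":0,"ty":0,"tz":0,"roll":0},{"tx":0,"ty":0,"tz":0,"roll":0},{"tx":0,"ty":0,"tz":0,"roll":0},{"tx":0,"ty":0,"tz":0,"roll":0}]'
python3 - <<'E'
from look import *
snapshot("side")
for n,z in(("basket",.126),("mesh_filter",.138),("spreader",.21)):
  print(n,[(round(r["conf"],2),atz("side",r["uv"],z)) for r in place_of("side",n)[:2]])
E
```

```text
clock: 28.75
ee_pos: [0.5248, 0.0108, 0.2429]
orientation: [0.058, 0.998, 0.0, 0.001]
ft_force: [-0.1, -1.1, -1.3]
gripper_width: 0.166
grip_force: 39.2
clock: 29.75
ee_pos: [0.524, 0.0076, 0.2067]
orientation: [0.061, 0.998, -0.0, 0.0]
ft_force: [-0.5, 1.1, -0.9]
gripper_width: 0.167
grip_force: 39.2
basket [(0.6, array([0.5316, 0.0084, 0.126 ])), (0.44, array([0.4814, 0.1725, 0.126 ]))]
mesh_filter [(0.7, array([0.5272, 0.0014, 0.138 ]))]
spreader [(0.71, array([ 0.5218, -0.0309,  0.21  ]))]
```

```bash
python3 -m jog '[{"tx":0,"ty":0,"tz":-0.04,"roll":0},{"tx":0,"ty":0,"tz":-0.02,"roll":0},{"tx":0,"ty":0,"tz":0,"roll":0},{"tx":0,"ty":0,"tz":0,"roll":0}]'
```

```text
clock: 30.45
ee_pos: [0.5243, 0.0076, 0.2058]
orientation: [0.06, 0.998, -0.0, 0.001]
ft_force: [-3.6, 1.1, 11.3]
gripper_width: 0.171
grip_force: 40.3
```

```bash
python3 -m jog '[{"tx":0,"ty":0,"tz":0.04,"roll":0},{"tx":0,"ty":0,"tz":0,"roll":0},{"tx":0,"ty":0,"tz":0,"roll":0},{"tx":0,"ty":0,"tz":0,"roll":0},{"tx":0,"ty":0,"tz":0.4,"roll":0},{"tx":0,"ty":0,"tz":0.7,"roll":0},{"tx":0.3,"ty":-0.05,"tz":0.4,"roll":0},{"tx":0.6,"ty":-0.05,"tz":0,"roll":0},{"tx":0,"ty":0,"tz":0,"roll":0},{"tx":0,"ty":0,"tz":0,"roll":0},{"tx":0,"ty":0,"tz":0,"roll":0},{"tx":0,"ty":0,"tz":0,"roll":0}]' 45
python3 - <<'E'
from look import *
o=look('w8.png',dict(flap_grip=.188,flap_hinge=.188,spreader=.192,mesh_filter=.138,basket=.126))
print("knob",circ("w8.png",o,(.524,.0076),.222,[.008]), "disc",circ("w8.png",o,(.524,.0076),.204,[.025]))
im=cv2.imread("pics/w8.png")
for p,c in(((.5865,-.0003,.188),(0,0,255)),((.5865,-.0003,.2),(0,255,0)),((.524,.0076,.222),(255,0,0))):
  cv2.circle(im,tuple(int(v) for v in np.round(proj("wrist",np.array(p),o))),3,c,1)
cv2.imwrite("pics/w8c.png",cv2.resize(im[20:420,120:520],(600,600)))
E
```

```text
clock: 31.95
ee_pos: [0.5773, 0.0017, 0.2955]
orientation: [0.06, 0.998, 0.0, -0.0]
ft_force: [-0.3, 0.0, -0.2]
gripper_width: 0.524
grip_force: 0.0
31.95 [0.5773 0.0017 0.2955] [ 0.0605  0.9982  0.     -0.0001] [-0.1469  0.1697  1.4526  0.      1.5196 -1.5966]
flap_grip 0.79 [319.1 246.7] [0.5828 0.0023 0.188 ]
flap_hinge 0.75 [314.8 398.2] [ 0.718  -0.0177  0.188 ]
spreader 0.67 [315.9 168.9] [0.5257 0.007  0.192 ]
knob (array([0.525 , 0.0081]), 0.008, np.float64(120.0)) disc (array([0.533 , 0.0161]), 0.025, np.float64(47.014586203487106))
```

View pics/w8c.png

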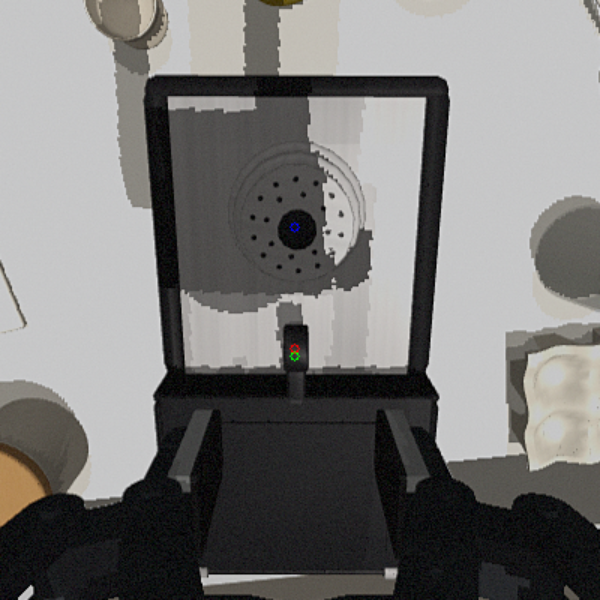

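The picture shows all three parts nested concentrically (knob at (297,229) in the crop), and the finger grip is centred at (296,349), matching my estimate (.5865, 0, .188). I'll go down and grip it.

```bash
python3 -m jog '[{"tx":0.15,"ty":-0.02,"tz":-0.2,"roll":-0.1},{"tx":0,"ty":0,"tz":-0.6,"roll":0},{"tx":0,"ty":0,"tz":-0.6,"roll":0},{"tx":0,"ty":0,"tz":-0.4,"roll":0},{"tx":0,"ty":0,"tz":-0.28,"roll":0},{"tx":0,"ty":0,"tz":0,"roll":0},{"tx":0,"ty":0,"tz":0,"roll":0},{"tx":0,"ty":0,"tz":0,"roll":0},{"tx":0,"ty":0,"tz":0,"roll":0},{"tx":0,"ty":0,"tz":0,"roll":0}]' && python3 -m jog '[{"tx":0,"ty":0,"tz":0,"roll":0},{"tx":0,"ty":0,"tz":0,"roll":0},{"tx":0,"ty":0,"tz":0,"roll":0},{"tx":0,"ty":0,"tz":0,"roll":0},{"tx":0,"ty":0,"tz":0,"roll":0},{"tx":0,"ty":0,"tz":0,"roll":0}]' 2 35
```

```text
clock: 33.5
ee_pos: [0.5872, 0.0004, 0.1712]
orientation: [0.066, 0.998, -0.0, 0.001]
ft_force: [0.1, 0.1, 0.3]
gripper_width: 0.526
grip_force: 0.0
clock: 34.25
ee_pos: [0.5868, -0.0004, 0.1707]
orientation: [0.066, 0.998, -0.001, -0.0]
ft_force: [-1.1, -5.4, 0.6]
gripper_width: 0.133
grip_force: 39.8
```

```bash
python3 -m jog '[{"tx":0.01,"ty":-0.01,"tz":0.19,"roll":0},{"tx":0.02,"ty":0,"tz":0.2,"roll":0},{"tx":0.04,"ty":-0.005,"tz":0.19,"roll":0},{"tx":0.06,"ty":-0.01,"tz":0.19,"roll":0},{"tx":0.075,"ty":-0.01,"tz":0.18,"roll":0},{"tx":0.09,"ty":-0.01,"tz":0.17,"roll":0},{"tx":0,"ty":0,"tz":0,"roll":0},{"tx":0,"ty":0,"tz":0,"roll":0},{"tx":0,"ty":0,"tz":0,"roll":0},{"tx":0,"ty":0,"tz":0,"roll":0}]'
```

```text
clock: 35.5
ee_pos: [0.6048, -0.0027, 0.2383]
orientation: [0.066, 0.998, -0.0, 0.001]
ft_force: [0.8, -5.1, -1.3]
gripper_width: 0.132
grip_force: 37.4
```

```bash
python3 -m jog '[{"tx":0.105,"ty":-0.02,"tz":0.165,"roll":0},{"tx":0.12,"ty":-0.02,"tz":0.155,"roll":0},{"tx":0.13,"ty":-0.02,"tz":0.14,"roll":0},{"tx":0.145,"ty":-0.02,"tz":0.135,"roll":0},{"tx":0.15,"ty":-0.02,"tz":0.12,"roll":0},{"tx":0.16,"ty":-0.02,"tz":0.1,"roll":0},{"tx":0,"ty":0,"tz":0,"roll":0},{"tx":0,"ty":0,"tz":0,"roll":0},{"tx":0,"ty":0,"tz":0,"roll":0},{"tx":0,"ty":0,"tz":0,"roll":0},{"tx":0,"ty":0,"tz":0,"roll":0},{"tx":0,"ty":0,"tz":0,"roll":0}]' && python3 -m jog '[{"tx":0,"ty":0,"tz":0,"roll":0},{"tx":0,"ty":0,"tz":0,"roll":0},{"tx":0,"ty":0,"tz":0,"roll":0},{"tx":0,"ty":0,"tz":0,"roll":0}]'
python3 - <<'E'
from look import *
o=get_obs();save("side","s9.png")
H=np.array([.7193,-.0172,.188]);u=np.array([.991,-.132,0])
e=np.array(o["ee_pos"])-[.5868,-.0004,.1707]; p=np.array([-.134+e@u,e[2]]); print(p,"theta",np.degrees(np.arctan2(p[1],-p[0])),np.hypot(*p))
for r in place_of("side","flap_grip")[:2]: print(r["conf"],r["uv"])
for d in(50,60,70):
  t=np.radians(d);print(d,proj("side",H-.134*np.cos(t)*u+[0,0,.134*np.sin(t)]))
for n,z in(("spreader",.192),("mesh_filter",.138),("basket",.126)):
  for r in place_of("side",n)[:1]:print(n,r["conf"],atz("side",r["uv"],z))
E
```

```text
clock: 37.0
ee_pos: [0.6536, -0.009, 0.2871]
orientation: [0.066, 0.998, 0.0, 0.001]
ft_force: [2.0, 2.5, -2.1]
gripper_width: 0.133
grip_force: 35.8
clock: 37.5
ee_pos: [0.6534, -0.0091, 0.287]
orientation: [0.066, 0.998, 0.0, 0.0]
ft_force: [1.7, 5.7, -1.4]
gripper_width: 0.135
grip_force: 35.9
[-0.0668  0.1163] theta 60.12619491470722 0.134145750240383
0.76 [358.2, 184.7]
50 [351.8765 189.0582]
60 [361.4883 183.6237]
70 [372.1648 179.5797]
spreader 0.62 [0.5223 0.0032 0.192 ]
mesh_filter 0.75 [0.5235 0.0032 0.138 ]
basket 0.82 [ 0.5233 -0.0023  0.126 ]
```

```bash
python3 -c "
from station import *
print(close_job())"
```

```text
the job is handed in; nothing more can be done
None
```

The basket, filter and spreader are seated in the well, and the gripper is still holding the flap open at about 60° (60° from the arm pose, roughly 57° by the side camera); the job was handed in at about 37.5 s, with no verdict returned.

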